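# Rack the red-capped paints by colour

### The arm

A 7-joint arm with a two-finger parallel gripper is mounted at the origin on the work surface. World frame = base frame: x ahead of the robot, y to its left, z up, the work surface at z = 0. Lengths are in m, angles in degrees, forces in N, time in s.
With the tool pointing down it reaches from about 0.4 to 0.875 m from the base axis. Payload 6.5 kg.
Tool frame: the origin (TCP) lies at the centre of the arm's flange, where the gripper is bolted on; the fingertips stand 173 mm ahead of it and the grasp point (between the pads) lies 155 mm ahead of it; z points along the fingers, y is the line along which they close (so a half turn about z gives the same grasp; the last joint's range is limited). The gripper opens to 85 mm and grips with 20 to 120 N. Pads are 22 mm wide; open, the fingers measure 114 mm over their backs; the gripper's body (76 mm by 85 mm) begins 54 mm behind the grasp point. The pads swing forward as they close: fully open they stand 13 mm farther back than shut.
Start: joints at [-73.808, 30.733, -0.252, 88.115, 0.149, 61.152, -4.079], TCP at [0.222, 0.611, 0.405] pointing down, gripper open.
Joint ranges: [-154.64, 154.64], [-21.42, 123.67], [-72.66, 72.17], [13.99, 137.28], [-74.86, 254.86], [10.95, 109.41], [-158.01, 158.01]. Speed limits (degrees/s): [136.94, 136.94, 180, 180, 180, 180, 180].

### API

Orientations are given as [roll, pitch, yaw] about the fixed x, y, z axes, in that order (R = Rz(yaw) Ry(pitch) Rx(roll)).
In Python, from rig import manip gives the robot as it stands. The module is installed in compiled form; this text tells all that it offers.
- The arm moves only by the tool jog_arm, never from a script. Its argument "targets" is a list of rows, each an object with "slide": the shift along the tool's x, y, z normalised to -1 to 1, where 1 is 100 cm, a list of three; "delta_rot": the turn, a rotation vector about the tool's x, y, z normalised to -1 to 1, where 1 is 90 degrees, a list of three; "grip": the opening, from -1 (shut) to 1 (fully open). A call has 1 to 5 rows; each row is the pose to reach, as a shift and turn from the pose commanded when the call began, along the tool's axes at that moment; what a row does not reach only later rows make up. A row lasts 1/12 s, in which the tool goes at most 41.7 mm and 7.16 degrees, less where a joint would pass 70% of its speed; a pose out of reach is approached as far as the arm can. A call with a number of a shift or a turn outside -1 to 1 is refused whole. A call with a gripper value outside its range is refused whole. The fingers move at their own pace and stop on an object; "newtons" is the grip in N (left out, the last holds). Time passes only in rows, so rows that repeat a pose let the fingers close. It gives the time, the measured TCP pose, the force, the opening and the grip force at its end, in the units of the state.
- manip.get_obs(): the state, without advancing time (a new reading comes with each control period).
- manip.snapshot(name): name is "scene" or "top" or "wrist"; returns a dict with "image" (420x560x3 uint8, red, green, blue), "mtx" (3x3 intrinsics, pixels), "position" and "rotation" of the camera in the world. Camera axes: x right, y up, looking along -z (the intrinsics and any distortion apply to the point x, -y, -z); pixel columns grow to the right and rows downward; lengths in m; the calibration is good to about 2 mm. The wrist camera is an equidistant fisheye: a pixel r from the principal point sees the ray r / f radians off the axis. A picture is of the moment at which its call begins. There is no depth.
- manip.close_job(): hands the job in; it is judged then, once.
Trained networks look in the newest picture that a camera, given by its name, has taken for a name from the list of things; names that differ only in an ending like _2 or _b are one class to them, and where a whole thing is asked for, a point or a joint stands for the part that bears it (a point fixed in the world has none). Each returns a list of dicts, best first, with "confidence" (0 to 1); they miss things now and then, are a little off and sometimes report something else, mostly with a low value. They report only what shows in the picture. A call takes as long as a camera call. They do not tell look-alikes from the thing itself.
- manip.boxes_of(camera, label): "rect" ([left, top, width, height] as shares, 0 to 1, of the picture: columns of its width, rows of its height, round what is visible of it).
- manip.tip_of(camera, label): "at" ([row, column] as shares, 0 to 1, of the picture: columns of its width, rows of its height: a listed point, or the origin of a listed thing).
The state is a dict: "clock": time; "qpos": joint angles; "joint_vel": joint speeds; "joint_torque": joint torques, N m; "tool_pos": TCP position; "ee_rot": TCP orientation; "wrist_force": force on the tool from outside, world axes, zero at the start; "torque": the same for the moment, N m; "gripper_width": finger opening in m; "gripper_force": force on a finger pad.
Only numpy, scipy, OpenCV 4.12 (cv2) and the standard library are available. Lean on these libraries where they do the work, as an engineer would, in place of code of your own. Each camera call takes 0.05 s, during which the arm holds its last target. There are 200 camera calls.

### The job

Tidy the miniature-painting table: put each of the four loose red-capped paint bottles back in the empty cell of the tray that holds its own colour, standing upright on the cell floor. Set them down rather than dropping them in, and do not knock any of them over. The two black-capped washes are still in use: leave them standing where they are.

Things in the scene. Friction and masses are not known exactly. Their poses are not given: they have to be found in the camera images.
- paint_yellow: Loose yellow paint with a RED cap: upright round dropper bottle, about 45 g: straight body 30 mm across up to 58 mm (grip it there, about 50 mm up), shoulder, red cap 17 mm across from 66 mm, tip at 94 mm. Origin: centre of the underside, z up. Belongs in the empty cell of the yellow tray. Round, so its yaw does not matter.
- paint_blue: Loose blue paint with a RED cap: upright round dropper bottle, about 45 g: straight body 30 mm across up to 58 mm (grip it there, about 50 mm up), shoulder, red cap 17 mm across from 66 mm, tip at 94 mm. Origin: centre of the underside, z up. Belongs in the empty cell of the blue tray. Round, so its yaw does not matter.
- paint_green: Loose green paint with a RED cap: upright round dropper bottle, about 45 g: straight body 30 mm across up to 58 mm (grip it there, about 50 mm up), shoulder, red cap 17 mm across from 66 mm, tip at 94 mm. Origin: centre of the underside, z up. Belongs in the empty cell of the green tray. Round, so its yaw does not matter.
- paint_white: Loose white paint with a RED cap: upright round dropper bottle, about 45 g: straight body 30 mm across up to 58 mm (grip it there, about 50 mm up), shoulder, red cap 17 mm across from 66 mm, tip at 94 mm. Origin: centre of the underside, z up. Belongs in the empty cell of the white tray. Round, so its yaw does not matter.
- wash_blue: Loose blue wash with a BLACK cap, to be left alone: upright round dropper bottle, about 45 g: straight body 30 mm across up to 58 mm (grip it there, about 50 mm up), shoulder, black cap 17 mm across from 66 mm, tip at 94 mm. Origin: centre of the underside, z up. Same size as the red-capped ones.
- wash_yellow: Loose yellow wash with a BLACK cap, to be left alone: upright round dropper bottle, about 45 g: straight body 30 mm across up to 58 mm (grip it there, about 50 mm up), shoulder, black cap 17 mm across from 66 mm, tip at 94 mm. Origin: centre of the underside, z up. Same size as the red-capped ones.
- tray_yellow: Plywood tray for yellow paints, fixed: 160 (x) by 56 mm (y), 22 mm high, floor 4 mm thick; three 48 mm square cells in a row along x. EMPTY cell centre at x -52 mm (near end); fixed yellow red-capped stock bottles, shaped like the loose ones, at x 0 and +52 mm. Origin: centre of the underside, on the table; x points away from the robot (to 9 degrees), z up.
- tray_blue: Plywood tray for blue paints, fixed: 160 (x) by 56 mm (y), 22 mm high, floor 4 mm thick; three 48 mm square cells in a row along x. EMPTY cell centre at x +52 mm (far end); fixed blue red-capped stock bottles, shaped like the loose ones, at x -52 mm and 0. Origin: centre of the underside, on the table; x points away from the robot (to 9 degrees), z up.
- tray_green: Plywood tray for green paints, fixed: 160 (x) by 56 mm (y), 22 mm high, floor 4 mm thick; three 48 mm square cells in a row along x. EMPTY cell centre at x 0 (middle); fixed green red-capped stock bottles, shaped like the loose ones, at x -52 and +52 mm. Origin: centre of the underside, on the table; x points away from the robot (to 9 degrees), z up.
- tray_white: Plywood tray for white paints, fixed: 160 (x) by 56 mm (y), 22 mm high, floor 4 mm thick; three 48 mm square cells in a row along x. EMPTY cell centre at x -52 mm (near end); fixed white red-capped stock bottles, shaped like the loose ones, at x 0 and +52 mm. Origin: centre of the underside, on the table; x points away from the robot (to 9 degrees), z up.
Not all that is in view belongs to the job. What is shaped like the tray_white but pink is not meant.

How it is judged (in metres and radians):
At the end, for the whole second after the job is handed in: Each loose red-capped bottle rests released in the empty cell of its colour's tray: within 12 mm of the cell centre along each tray axis, less than 5 mm above the cell floor, tilt under 0.12 rad; both black-capped ones upright, at rest, within 25 mm of their start (x of paint_yellow in the frame of tray_yellow between -0.064 and -0.04 m and y of paint_yellow in the frame of tray_yellow between -0.012 and 0.012 m and z of paint_yellow in the frame of tray_yellow between 0 and 0.009 m and angle between each of paint_yellow, paint_blue, paint_green, paint_white, wash_blue, wash_yellow's own z axis and vertical below 0.12 rad and linear speed of each of paint_yellow, paint_blue, paint_green, paint_white, wash_blue, wash_yellow below 0.02 m/s and angular speed of each of paint_yellow, paint_blue, paint_green, paint_white below 0.2 rad/s and x of paint_blue in the frame of tray_blue between 0.04 and 0.064 m and y of paint_blue in the frame of tray_blue between -0.012 and 0.012 m and z of paint_blue in the frame of tray_blue between 0 and 0.009 m and x of paint_green in the frame of tray_green between -0.012 and 0.012 m and y of paint_green in the frame of tray_green between -0.012 and 0.012 m and z of paint_green in the frame of tray_green between 0 and 0.009 m and x of paint_white in the frame of tray_white between -0.064 and -0.04 m and y of paint_white in the frame of tray_white between -0.012 and 0.012 m and z of paint_white in the frame of tray_white between 0 and 0.009 m and distance of each of wash_blue, wash_yellow from where it was at the start of the episode below 0.025 m); the robot touches nothing.
It fails at once if a black-capped bottle is moved more than 40 mm (distance of any of wash_blue, wash_yellow from where it was at the start of the episode above 0.04 m).
It fails at once if a red-capped bottle is knocked over (tilted more than 1.2 rad) (angle between any of paint_yellow, paint_blue, paint_green, paint_white's own z axis and vertical above 1.2 rad).
It fails at once if a bottle is dropped or slammed into its tray (faster than 0.7 m/s within 36 mm of the cell floor) ((z of paint_yellow in the frame of tray_yellow below 0.04 m and horizontal distance between paint_yellow and tray_yellow below 0.09 m and y of paint_yellow in the frame of tray_yellow between -0.03 and 0.03 m and linear speed of paint_yellow above 0.7 m/s) or (z of paint_blue in the frame of tray_blue below 0.04 m and horizontal distance between paint_blue and tray_blue below 0.09 m and y of paint_blue in the frame of tray_blue between -0.03 and 0.03 m and linear speed of paint_blue above 0.7 m/s) or (z of paint_green in the frame of tray_green below 0.04 m and horizontal distance between paint_green and tray_green below 0.09 m and y of paint_green in the frame of tray_green between -0.03 and 0.03 m and linear speed of paint_green above 0.7 m/s) or (z of paint_white in the frame of tray_white below 0.04 m and horizontal distance between paint_white and tray_white below 0.09 m and y of paint_white in the frame of tray_white between -0.03 and 0.03 m and linear speed of paint_white above 0.7 m/s)).
It also fails if it takes over 112 s, if anything falls off the work surface, if the arm or the gripper's body presses on something with over 40 N, if the wrist force passes 120 N, or if a joint passes its speed limit or range.

## Working session

There is one attempt and no reset: what is moved stays moved. The work goes in short steps, Python scripts to look and compute and a tool call to move; the robot and the scene stay as the last step left them, time stands still between calls to the robot, and variables do not carry over. Pictures are saved under pics/ and viewed, at most 14 in all, crops included, and the job is handed in when it is done.

Besides the shell and the picture viewer there is one more tool, called after "Emit:" as name(argument=value, ...) on one line, values as JSON. jog_arm: Moves the arm, as the interface text tells. Scaled input: -1 to 1 covers 100 cm each way for a shift and 90 degrees each way for a turn. Its arguments: {"type":"object","properties":{"targets":{"type":"array","items":{"type":"object","properties":{"slide":{"type":"array","items":{"type":"number","minimum":-1,"maximum":1}},"delta_rot":{"type":"array","items":{"type":"number","minimum":-1,"maximum":1}},"grip":{"type":"number"}}}},"newtons":{"type":"number"}},"required":["targets"]}

```bash
mkdir -p pics
cat > h.py <<'E'
import numpy as np, cv2
from rig import manip
def snap(c,name=None):
    s=manip.snapshot(c)
    if name: cv2.imwrite(f'pics/{name}.png',s['image'][:,:,::-1])
    return s
E
python3 - <<'E'
from h import *
for c in('scene','top'):
    s=snap(c,c+'0'); print(c,s['mtx'],s['position'],s['rotation'],[k for k in s])
    for l in['paint_yellow','paint_blue','paint_green','paint_white','wash_blue','wash_yellow','tray_yellow','tray_blue','tray_green','tray_white']:
        print(l,[(round(d['at'][1]*560),round(d['at'][0]*420),round(d['confidence'],2)) for d in manip.tip_of(c,l)],[(np.round(np.array(d['rect'])*[560,420,560,420]).astype(int).tolist(),round(d['confidence'],2)) for d in manip.boxes_of(c,l)])
print(manip.get_obs())
E
```

```text
scene [[411.03993995   0.         283.25817518]
 [  0.         411.03993995 209.98119436]
 [  0.           0.           1.        ]] [0.9151977  0.41607468 0.80537696] [ 35.08907523   0.29592474 137.40459613] ['image', 'mtx', 'position', 'rotation']
paint_yellow [(232, 128, 0.82)] [([224, 104, 16, 30], 0.77), ([276, 140, 14, 29], 0.3)]
paint_blue [(332, 219, 0.79)] [([328, 194, 16, 32], 0.85)]
paint_green [(333, 289, 0.66), (405, 270, 0.55)] [([398, 249, 20, 33], 0.55)]
paint_white [(393, 325, 0.62)] [([276, 138, 16, 33], 0.64), ([388, 307, 22, 25], 0.62)]
wash_blue [(186, 146, 0.73)] [([177, 121, 20, 28], 0.57)]
wash_yellow [(279, 164, 0.61)] [([276, 140, 15, 33], 0.65)]
tray_yellow [(332, 290, 0.8), (331, 220, 0.23)] [([297, 256, 76, 62], 0.95)]
tray_blue [(207, 176, 0.68), (404, 272, 0.32)] [([174, 140, 68, 60], 0.56)]
tray_green [(288, 246, 0.9)] [([250, 205, 74, 67], 0.96)]
tray_white [(237, 212, 0.76), (296, 130, 0.76), (170, 256, 0.61), (392, 197, 0.58), (221, 326, 0.57)] [([271, 102, 50, 42], 0.84), ([185, 286, 75, 83], 0.8), ([208, 182, 62, 56], 0.71), ([128, 221, 77, 69], 0
[... 1133 characters left out ...]
1, 'qpos': array([-73.80982422,  30.73242431,  -0.2540118 ,  88.11500382,
         0.14961722,  61.15158672,  -4.08232753]), 'joint_vel': array([ 0.04369773,  0.02664381, -0.01777082,  0.03589172,  0.07172269,
       -0.06328994, -0.095214  ]), 'joint_torque': array([-1.31461243e-04, -5.83321202e+01,  1.04779657e+00, -2.59439921e+01,
        1.24143381e-02,  1.59341485e-03, -1.51371875e-07]), 'tool_pos': array([0.22211096, 0.61086581, 0.40470245]), 'ee_rot': array([1.79998601e+02, 1.14738203e-03, 1.60018023e+02]), 'wrist_force': array([-0.49019971, -0.2205918 , -0.06200413]), 'torque': array([-0.01177673,  0.01326741,  0.05674214]), 'gripper_force': 0.0, 'gripper_width': 0.08529574241558795}
```

View pics/top0.png

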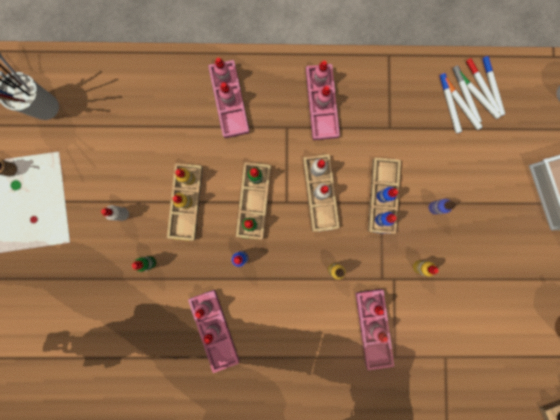

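View pics/scene0.png

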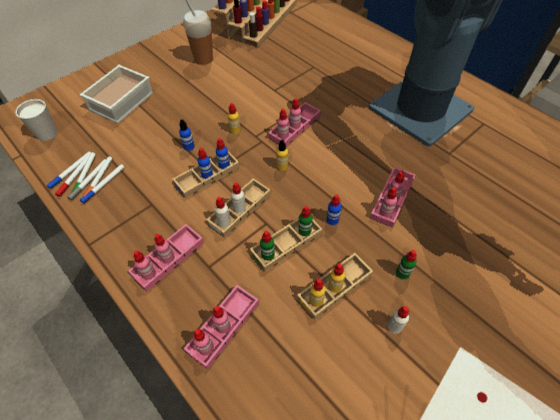

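Top view: loose red caps are white (107,212), green (138,264), blue (238,259) and yellow (432,269). Look-alikes: black-capped wash_yellow (337,271) and wash_blue (442,206), stock bottles inside the trays, and four pink trays. Real trays are yellow (185,202), green (254,201), white (322,192) and blue (385,196).

```bash
cat >> h.py <<'E'
from scipy.spatial.transform import Rotation as Ro
def ray(s,u,v):
    K=s['mtx']; d=np.array([(u-K[0,2])/K[0,0],-(v-K[1,2])/K[1,1],-1.])
    d=Ro.from_euler('xyz',s['rotation'],degrees=True).apply(d); return np.array(s['position']),d/np.linalg.norm(d)
def onz(s,u,v,z):
    p,d=ray(s,u,v); return p+d*(z-p[2])/d[2]
def tri(r1,r2):
    A=np.zeros((3,3));b=np.zeros(3)
    for p,d in(r1,r2):
        M=np.eye(3)-np.outer(d,d);A+=M;b+=M@p
    x=np.linalg.solve(A,b); return x,max(np.linalg.norm((np.eye(3)-np.outer(d,d))@(x-p)) for p,d in(r1,r2))
def proj(s,P):
    c=Ro.from_euler('xyz',s['rotation'],degrees=True).inv().apply(np.array(P)-s['position']); K=s['mtx']
    return np.array([K[0,2]+K[0,0]*c[0]/-c[2],K[1,2]+K[1,1]*c[1]/c[2]])
def reds(im):
    a=im.astype(int);m=((a[...,0]>100)&(a[...,1]<0.35*a[...,0])&(a[...,2]<0.4*a[...,0])).astype(np.uint8)
    n,l,st,c=cv2.connectedComponentsWithStats(m); return [(c[i],int(st[i,4])) for i in range(1,n) if st[i,4]>8]
E
python3 - <<'E'
from h import *
T=snap('top');S=snap('scene')
rs=reds(S['image'])
for c,a in reds(T['image']):
    best=min(((*tri(ray(T,*c),ray(S,*q)),q,b) for q,b in rs),key=lambda t:t[1]+abs(t[0][2]-.08)*.3)
    print(np.round(c),a,np.round(best[2]),best[3],np.round(best[0],4),round(best[1],4))
print('bases')
for n,u,v,u2,v2 in [('py',423,268,232,128),('pb',241,257,332,219),('pg',146,261,405,270),('pw',125,213,393,325),('wb',434,208,186,146),('wy',335,271,279,164),('ty',185,207,332,290),('tb',383,200,207,176),('tg',254,202,288,246),('tw',316,192,237,212)]:
    x,e=tri(ray(T,u,v),ray(S,u2,v2)); print(n,np.round(x,3),round(e,4),np.round(onz(T,u,v,0),3),np.round(onz(S,u2,v2,0),3))
for s,n in((T,'t'),(S,'s')):
    im=s['image']; 
    cr=im[140:300,80:480] if n=='t' else im[90:350,150:450]
    cv2.imwrite(f'pics/crop_{n}.png',cv2.resize(cr,None,fx=2,fy=2,interpolation=2)[:,:,::-1])
E
```

```text
[219.  62.] 52 [199. 335.] 99 [0.8672 0.1366 0.0828] 0.0004
[471.  65.] 75 [ 61. 189.] 68 [ 0.8981 -0.4157  0.0103] 0.0003
[323.  66.] 57 [138. 256.] 86 [ 0.8631 -0.0751  0.081 ] 0.0004
[224.  87.] 58 [218. 312.] 90 [0.8167 0.1255 0.0828] 0.0006
[326.  91.] 59 [159. 240.] 79 [ 0.8114 -0.0801  0.0814] 0.0004
[321. 163.] 35 [220. 202.] 64 [ 0.6621 -0.0697  0.0836] 0.0005
[179. 173.] 37 [319. 284.] 69 [0.6417 0.2124 0.0832] 0.0005
[254. 172.] 40 [267. 236.] 64 [0.6443 0.0647 0.0827] 0.0003
[324. 189.] 33 [236. 188.] 55 [ 0.6104 -0.0768  0.0825] 0.0006
[393. 192.] 48 [202. 153.] 56 [ 0.6048 -0.2147  0.0819] 0.0008
[176. 199.] 28 [339. 269.] 58 [0.5899 0.2171 0.0836] 0.0002
[105. 212.] 30 [405. 311.] 53 [0.5639 0.3579 0.0815] 0.0001
[391. 218.] 44 [220. 143.] 54 [ 0.5529 -0.2107  0.0826] 0.0005
[ 33. 219.] 9 [482. 397.] 60 [0.5519 0.5455 0.0011] 0.0005
[248. 224.] 41 [306. 211.] 55 [0.5406 0.0749 0.0832] 0.0008
[237. 260.] 29 [336. 200.] 51 [0.469  0.0959 0.0783] 0.0008
[136. 266.] 33 [413. 255.] 50 [0.4578 0.2951 0.0798] 0.0
[433. 269.] 52 [232. 108.] 48 [ 0.4507 -0.2938  0.0787] 0.0005

[... 302 characters left out ...]
 ] [ 0.451 -0.306  0.   ]
pb [0.471 0.095 0.004] 0.0001 [0.471 0.096 0.   ] [0.469 0.094 0.   ]
pg [0.462 0.295 0.02 ] 0.0012 [0.462 0.301 0.   ] [0.449 0.293 0.   ]
pw [ 0.565  0.351 -0.002] 0.0016 [0.566 0.349 0.   ] [0.565 0.353 0.   ]
wb [ 0.582 -0.333 -0.001] 0.0041 [ 0.579 -0.33   0.   ] [ 0.585 -0.336  0.   ]
wy [ 0.444 -0.112  0.005] 0.0044 [ 0.441 -0.11   0.   ] [ 0.445 -0.118  0.   ]
ty [ 0.586  0.218 -0.019] 0.0075 [0.579 0.219 0.   ] [0.599 0.218 0.   ]
tb [ 0.599 -0.222 -0.014] 0.0022 [ 0.597 -0.217  0.   ] [ 0.606 -0.213  0.   ]
tg [ 0.591  0.07  -0.013] 0.0018 [0.591 0.068 0.   ] [0.595 0.077 0.   ]
tw [ 0.617 -0.071 -0.001] 0.0043 [ 0.614 -0.068  0.   ] [ 0.62  -0.074  0.   ]
```

View pics/crop_t.png

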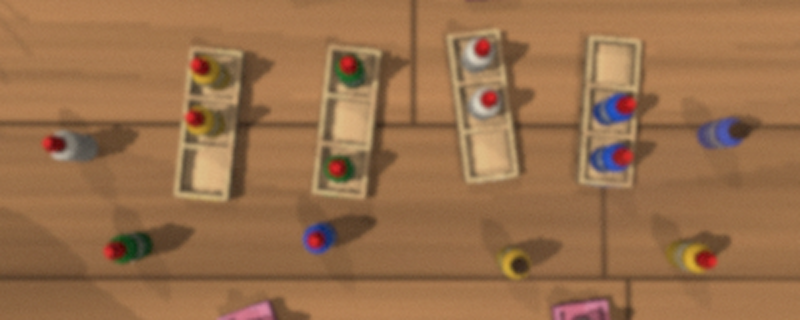

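The crop confirms it: four loose red caps at crop (52,144) white, (115,250) green, (317,238) blue and (707,260) yellow. The black caps are at (740,130) and (517,264). Cap heights of 79 mm loose and 83 mm in trays, and stock spacing of about 52 mm, match the description.

Emit:
jog_arm(targets=[{"slide": [-0.19,-0.056,0],"delta_rot": [0,0,-0.222],"grip": 1},{"slide": [-0.19,-0.056,0],"delta_rot": [0,0,-0.222],"grip": 1},{"slide": [-0.19,-0.056,0],"delta_rot": [0,0,-0.222],"grip": 1},{"slide": [-0.19,-0.056,0],"delta_rot": [0,0,-0.222],"grip": 1},{"slide": [-0.19,-0.056,0],"delta_rot": [0,0,-0.222],"grip": 1}], newtons=30)

```text
clock: 2.62
tool_pos: [0.3849, 0.4904, 0.4049]
ee_rot: [-179.9, 0.1, 179.8]
wrist_force: [1.2, 0.1, -0.1]
gripper_width: 0.0854
gripper_force: 0.0
```

Emit:
jog_arm(targets=[{"slide": [-0.14,-0.1,0.04]},{"slide": [-0.14,-0.1,0.04]},{"slide": [-0.14,-0.1,0.04]},{"slide": [-0.14,-0.1,0.04]},{"slide": [-0.14,-0.1,0.04]}])

```text
validation failed for argument at $.ta...
```

```bash
cat >> h.py <<'E'
def wray(s,u,v):
    K=s['mtx']; a=np.array([(u-K[0,2])/K[0,0],(v-K[1,2])/K[1,1]]); t=np.linalg.norm(a); w=a/t*np.sin(t)
    d=Ro.from_euler('xyz',s['rotation'],degrees=True).apply([w[0],-w[1],-np.cos(t)]); return np.array(s['position']),d
def wproj(s,P):
    c=Ro.from_euler('xyz',s['rotation'],degrees=True).inv().apply(np.array(P)-s['position']);K=s['mtx']
    r=np.hypot(c[0],c[1]);t=np.arctan2(r,-c[2]); return np.array([K[0,2]+K[0,0]*t*c[0]/r,K[1,2]-K[1,1]*t*c[1]/r])
CAPS=dict(white=(.5639,.3579,.0795),green=(.4578,.2951,.0795),blue=(.469,.0959,.0795),yellow=(.4507,-.2938,.0795),
 sy1=(.6417,.2124,.083),sy0=(.5899,.2171,.083),sg1=(.6443,.0647,.083),sg0=(.5406,.0749,.083),sw1=(.6621,-.0697,.083),sw0=(.6104,-.0768,.083),sb1=(.6048,-.2147,.083),sb0=(.5529,-.2107,.083))
def wcheck(s):
    "match red blobs of the wrist view to known caps; print corrected xy at the cap's height"
    rs=reds(s['image'])
    for n,P in CAPS.items():
        q=wproj(s,P)
        if not(0<q[0]<560 and 0<q[1]<420) or not rs: continue
        b=min(rs,key=lambda r:np.linalg.norm(r[0]-q))
        if np.linalg.norm(b[0]-q)<40:
            p,d=wray(s,*b[0]); x=p+d*(P[2]-p[2])/d[2]; print(n,'pred',np.round(q),'seen',np.round(b[0]),b[1],'xy',np.round(x[:2],4),'d',np.round(x[:2]-P[:2],4))
E
python3 - <<'E'
from h import *
s=snap('wrist','w1'); print(s['mtx'],s['position'],s['rotation']); print(manip.get_obs()['tool_pos']); wcheck(s)
E
```

```text
[[325.1922621    0.         275.73572192]
 [  0.         325.1922621  206.05973773]
 [  0.           0.           1.        ]] [0.31255862 0.49096904 0.37351583] [-1.66370102e+01  7.21129796e-02  8.98642442e+01]
[0.39078095 0.48593301 0.4049024 ]
sg1 pred [ 16. 350.] seen [ 13. 352.] 69 xy [0.652  0.0544] d [ 0.0077 -0.0103]
```

View pics/w1.png

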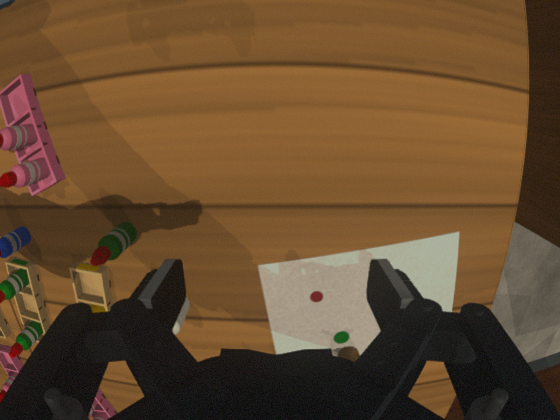

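The wrist view looks partly back toward the robot. The green bottle's cap is at (100,254), and the move was refused for missing fields.

Emit:
jog_arm(targets=[{"slide": [-0.14,-0.1,0.04],"delta_rot": [0,0,0],"grip": 1},{"slide": [-0.14,-0.1,0.04],"delta_rot": [0,0,0],"grip": 1},{"slide": [-0.14,-0.1,0.04],"delta_rot": [0,0,0],"grip": 1},{"slide": [-0.14,-0.1,0.04],"delta_rot": [0,0,0],"grip": 1},{"slide": [-0.14,-0.1,0.04],"delta_rot": [0,0,0],"grip": 1}])

```text
clock: 3.08
tool_pos: [0.5273, 0.3867, 0.3632]
ee_rot: [-179.7, 0.1, 179.5]
wrist_force: [0.1, -1.4, -0.4]
gripper_width: 0.0853
gripper_force: 0.0
```

Run:
```python
from h import *
print(manip.get_obs()['tool_pos']);s=snap('wrist','w2'); o=manip.get_obs();print(s['position'],s['rotation'],o['tool_pos'],o['ee_rot'],o['joint_vel']); wcheck(s)
for n,P in CAPS.items(): print(n,np.round(wproj(s,P)),end=' ')
```

```text
[0.52726476 0.38668537 0.3631547 ]
[0.45495255 0.38759437 0.33172196] [-16.69629473   0.3229371   89.4991844 ] [0.52670753 0.38736338 0.36317731] [-1.79731434e+02  1.07432827e-01  1.79465508e+02] [-3.17026953 -1.48409581 -3.00502102  0.98696551 -0.94205673  0.68572399
 -3.06928807]
white pred [243. 244.] seen [248. 246.] 29 xy [0.5655 0.3621] d [0.0016 0.0042]
green pred [162. 120.] seen [160. 120.] 361 xy [0.4582 0.2935] d [ 0.0004 -0.0016]
sy1 pred [109. 311.] seen [106. 307.] 54 xy [0.6371 0.21  ] d [-0.0046 -0.0024]
sy0 pred [101. 267.] seen [ 93. 274.] 44 xy [0.5977 0.2055] d [ 0.0078 -0.0116]
sg1 pred [ 14. 298.] seen [ 12. 299.] 179 xy [0.6462 0.0611] d [ 0.0019 -0.0036]
white [243. 244.] green [162. 120.] blue [ -3. 151.] yellow [-121.  164.] sy1 [109. 311.] sy0 [101. 267.] sg1 [ 14. 298.] sg0 [ -5. 218.] sw1 [-38. 296.] sw0 [-52. 263.] sb1 [-88. 252.] sb0 [-96. 223.]
```

View pics/w2.png

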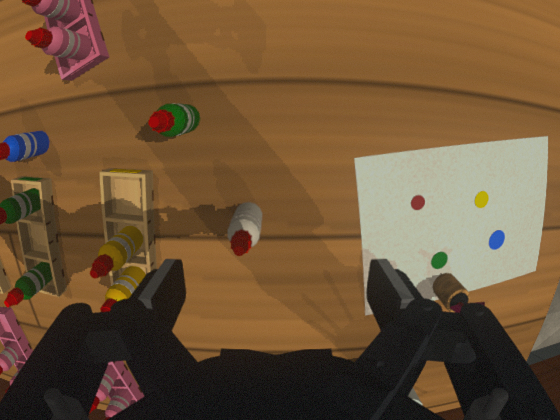

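The white bottle's cap is at (241,243), green at (162,121), both where predicted. Now going above white.

Emit:
jog_arm(targets=[{"slide": [-0.036,-0.028,0],"delta_rot": [0,0,0],"grip": 1},{"slide": [-0.036,-0.028,0],"delta_rot": [0,0,0],"grip": 1},{"slide": [-0.036,-0.028,0],"delta_rot": [0,0,0],"grip": 1},{"slide": [-0.036,-0.028,0],"delta_rot": [0,0,0],"grip": 1},{"slide": [-0.036,-0.028,0],"delta_rot": [0,0,0],"grip": 1}])

```text
clock: 3.55
tool_pos: [0.5563, 0.3668, 0.3647]
ee_rot: [179.9, -0.1, -179.9]
wrist_force: [-0.2, 0.9, 1.0]
gripper_width: 0.0854
gripper_force: 0.0
```

Run:
```python
from h import *
s=snap('wrist','w3'); o=manip.get_obs();print(o['tool_pos'],o['ee_rot']); wcheck(s)
```

```text
[0.55619963 0.36693775 0.36477982] [ 1.79943510e+02 -4.64824004e-02 -1.79864147e+02]
white pred [264. 212.] seen [263. 212.] 251 xy [0.5641 0.3568] d [ 0.0002 -0.0011]
green pred [184.  82.] seen [182.  82.] 335 xy [0.4578 0.2938] d [ 0.     -0.0013]
blue pred [  5. 119.] seen [  7. 119.] 196 xy [0.4686 0.0987] d [-0.0004  0.0028]
sy1 pred [117. 288.] seen [116. 292.] 127 xy [0.6464 0.2109] d [ 0.0047 -0.0015]
sy0 pred [111. 239.] seen [111. 234.] 11 xy [0.5848 0.2176] d [-0.0051  0.0005]
sg1 pred [ 14. 277.] seen [  6. 282.] 21 xy [0.6538 0.0448] d [ 0.0095 -0.0199]
```

Emit:
jog_arm(targets=[{"slide": [-0.008,-0.01,0.07],"delta_rot": [0,0,0],"grip": 1},{"slide": [-0.008,-0.01,0.07],"delta_rot": [0,0,0],"grip": 1},{"slide": [-0.008,-0.01,0.07],"delta_rot": [0,0,0],"grip": 1},{"slide": [-0.008,-0.01,0.07],"delta_rot": [0,0,0],"grip": 1},{"slide": [-0.008,-0.01,0.07],"delta_rot": [0,0,0],"grip": 1}])

```text
clock: 4.02
tool_pos: [0.5655, 0.3567, 0.2965]
ee_rot: [179.9, 0.1, -179.9]
wrist_force: [0.1, 0.2, 1.0]
gripper_width: 0.0855
gripper_force: 0.0
```

Emit:
jog_arm(targets=[{"slide": [0.001,0,0.03],"delta_rot": [0,0,0],"grip": 1},{"slide": [0.001,0,0.06],"delta_rot": [0,0,0],"grip": 1},{"slide": [0.001,0,0.09],"delta_rot": [0,0,0],"grip": 1},{"slide": [0.001,0,0.09],"delta_rot": [0,0,0],"grip": 1},{"slide": [0.001,0,0.09],"delta_rot": [0,0,0],"grip": 1}])

```text
clock: 4.43
tool_pos: [0.5644, 0.3561, 0.2057]
ee_rot: [180.0, -0.0, -180.0]
wrist_force: [0.7, -0.2, -0.5]
gripper_width: 0.0853
gripper_force: 0.0
```

Emit:
jog_arm(targets=[{"slide": [0,0,0],"delta_rot": [0,0,0],"grip": -1},{"slide": [0,0,0],"delta_rot": [0,0,0],"grip": -1},{"slide": [0,0,0],"delta_rot": [0,0,0],"grip": -1},{"slide": [0,0,0],"delta_rot": [0,0,0],"grip": -1},{"slide": [0,0,0],"delta_rot": [0,0,0],"grip": -1}], newtons=30)

```text
clock: 4.85
tool_pos: [0.565, 0.3555, 0.206]
ee_rot: [179.9, 0.1, 180.0]
wrist_force: [-0.7, -0.4, 6.2]
gripper_width: 0.0289
gripper_force: 29.4
```

Emit:
jog_arm(targets=[{"slide": [0,0,-0.03],"delta_rot": [0,0,0],"grip": -1},{"slide": [0,0,-0.06],"delta_rot": [0,0,0],"grip": -1},{"slide": [0,0,-0.1],"delta_rot": [0,0,0],"grip": -1},{"slide": [0,0,-0.14],"delta_rot": [0,0,0],"grip": -1},{"slide": [0,0,-0.14],"delta_rot": [0,0,0],"grip": -1}])

```text
clock: 5.27
tool_pos: [0.567, 0.3567, 0.354]
ee_rot: [179.5, 0.7, 180.0]
wrist_force: [1.3, 1.8, -0.0]
gripper_width: 0.029
gripper_force: 30.0
```

Emit:
jog_arm(targets=[{"slide": [0,-0.02,0],"delta_rot": [0,0,0],"grip": -1},{"slide": [0,-0.05,0],"delta_rot": [0,0,0],"grip": -1},{"slide": [0,-0.09,0],"delta_rot": [0,0,0],"grip": -1},{"slide": [0,-0.13,0],"delta_rot": [0,0,0],"grip": -1},{"slide": [0,-0.17,0],"delta_rot": [0,0,0],"grip": -1}])

```text
clock: 5.68
tool_pos: [0.5642, 0.1837, 0.3448]
ee_rot: [180.0, 0.0, -180.0]
wrist_force: [1.4, -0.2, -0.6]
gripper_width: 0.0288
gripper_force: 30.0
```

Emit:
jog_arm(targets=[{"slide": [0,-0.04,0],"delta_rot": [0,0,0],"grip": -1},{"slide": [0,-0.08,0],"delta_rot": [0,0,0],"grip": -1},{"slide": [0,-0.12,0],"delta_rot": [0,0,0],"grip": -1},{"slide": [0,-0.15,0],"delta_rot": [0,0,0],"grip": -1},{"slide": [0,-0.18,0],"delta_rot": [0,0,0],"grip": -1}])

```text
clock: 6.1
tool_pos: [0.5642, 0.0029, 0.345]
ee_rot: [-180.0, 0.0, 179.9]
wrist_force: [0.6, -0.1, -0.4]
gripper_width: 0.0289
gripper_force: 30.0
```

Emit:
jog_arm(targets=[{"slide": [0.006,-0.03,0],"delta_rot": [0,0,0],"grip": -1},{"slide": [0.006,-0.06,0],"delta_rot": [0,0,0],"grip": -1},{"slide": [0.006,-0.08,0],"delta_rot": [0,0,0],"grip": -1},{"slide": [0.006,-0.09,0],"delta_rot": [0,0,0],"grip": -1},{"slide": [0.006,-0.09,0],"delta_rot": [0,0,0],"grip": -1}])

```text
clock: 6.52
tool_pos: [0.5583, -0.0873, 0.3448]
ee_rot: [-179.9, 0.0, 179.8]
wrist_force: [-0.1, 0.1, 0.3]
gripper_width: 0.0288
gripper_force: 30.0
```

Run:
```python
from h import *
for i in range(3): s=snap('wrist','w4')
o=manip.get_obs();print(o['tool_pos'],o['ee_rot'],o['gripper_width']); wcheck(s)
# predicted empty-cell floor corners drawn
for n,(x,y,a) in dict(white=(.5587,-.0839,7.8),).items():
    R=Ro.from_euler('z',a,degrees=True)
    c=np.array([wproj(s,R.apply([i*.024,j*.024,0])+[x,y,.022]) for i,j in((1,1),(1,-1),(-1,-1),(-1,1))]); print(np.round(c).tolist())
    im=s['image'].copy(); cv2.polylines(im,[c.astype(int)],True,(0,255,255),1); cv2.imwrite('pics/w4b.png',im[:,:,::-1])
```

```text
[ 0.55877024 -0.08270056  0.34466597] [ 1.79925265e+02  6.30378739e-03 -1.79872708e+02] 0.02906781793646525
blue pred [492. 106.] seen [497. 103.] 120 xy [0.4663 0.1018] d [-0.0027  0.0059]
yellow pred [32. 90.] seen [33. 89.] 426 xy [ 0.4504 -0.2925] d [-0.0003  0.0013]
sy1 pred [544. 282.] seen [547. 283.] 141 xy [0.6432 0.218 ] d [0.0015 0.0056]
sy0 pred [559. 238.] seen [557. 243.] 11 xy [0.5959 0.2156] d [ 0.006  -0.0015]
sg1 pred [436. 299.] seen [440. 300.] 167 xy [0.6457 0.069 ] d [0.0014 0.0043]
sg0 pred [467. 190.] seen [469. 189.] 264 xy [0.54   0.0767] d [-0.0006  0.0018]
sw1 pred [291. 324.] seen [277. 325.] 1121 xy [ 0.6629 -0.0817] d [ 0.0008 -0.012 ]
sw0 pred [283. 273.] seen [292. 306.] 14 xy [ 0.6431 -0.0693] d [0.0327 0.0075]
sb1 pred [122. 262.] seen [118. 263.] 232 xy [ 0.606  -0.2184] d [ 0.0012 -0.0037]
sb0 pred [116. 204.] seen [117. 203.] 479 xy [ 0.552  -0.2102] d [-0.0009  0.0005]
[[303.0, 212.0], [253.0, 219.0], [245.0, 169.0], [297.0, 162.0]]
```

View pics/w4b.png

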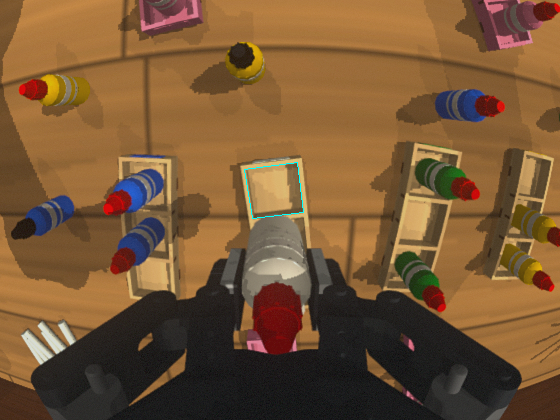

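The outlined cell matches the empty white cell at (245–303,162–219) within about a millimetre. Blue and wash positions agree too. Lowering white.

Emit:
jog_arm(targets=[{"slide": [0,0,0.025],"delta_rot": [0,0,0],"grip": -1},{"slide": [0,0,0.05],"delta_rot": [0,0,0],"grip": -1},{"slide": [0,0,0.075],"delta_rot": [0,0,0],"grip": -1},{"slide": [0,0,0.09],"delta_rot": [0,0,0],"grip": -1},{"slide": [0,0,0.1],"delta_rot": [0,0,0],"grip": -1}])

```text
clock: 7.08
tool_pos: [0.5581, -0.0823, 0.2427]
ee_rot: [179.9, -0.1, -179.8]
wrist_force: [-0.3, -0.4, 0.3]
gripper_width: 0.0291
gripper_force: 30.0
```

Emit:
jog_arm(targets=[{"slide": [0,0,0.01],"delta_rot": [0,0,0],"grip": -1},{"slide": [0,0,0.02],"delta_rot": [0,0,0],"grip": -1},{"slide": [0,0,0.028],"delta_rot": [0,0,0],"grip": -1},{"slide": [0,0,0.032],"delta_rot": [0,0,0],"grip": -1},{"slide": [0,0,0.032],"delta_rot": [0,0,0],"grip": -1}])

```text
clock: 7.5
tool_pos: [0.5584, -0.0846, 0.2121]
ee_rot: [180.0, -0.1, -180.0]
wrist_force: [-0.3, -0.2, -0.9]
gripper_width: 0.0295
gripper_force: 30.0
```

Emit:
jog_arm(targets=[{"slide": [0,0,0.001],"delta_rot": [0,0,0],"grip": -1},{"slide": [0,0,0.002],"delta_rot": [0,0,0],"grip": -1},{"slide": [0,0,0.002],"delta_rot": [0,0,0],"grip": -1}])

```text
clock: 7.75
tool_pos: [0.5587, -0.0848, 0.2111]
ee_rot: [-180.0, 0.0, 180.0]
wrist_force: [-0.4, 0.3, -0.6]
gripper_width: 0.0287
gripper_force: 30.0
```

Emit:
jog_arm(targets=[{"slide": [0,0,0],"delta_rot": [0,0,0],"grip": 0.0},{"slide": [0,0,0],"delta_rot": [0,0,0],"grip": 0.4},{"slide": [0,0,0],"delta_rot": [0,0,0],"grip": 0.7},{"slide": [0,0,0],"delta_rot": [0,0,0],"grip": 0.7},{"slide": [0,0,0],"delta_rot": [0,0,0],"grip": 0.7}])

```text
clock: 8.17
tool_pos: [0.5586, -0.0847, 0.2108]
ee_rot: [-180.0, 0.0, 180.0]
wrist_force: [0.4, -0.1, 0.4]
gripper_width: 0.0723
gripper_force: 0.0
```

Emit:
jog_arm(targets=[{"slide": [0,0,-0.03],"delta_rot": [0,0,0],"grip": 0.7},{"slide": [0,0,-0.06],"delta_rot": [0,0,0],"grip": 0.7},{"slide": [0,0,-0.1],"delta_rot": [0,0,0],"grip": 1},{"slide": [0,0,-0.14],"delta_rot": [0,0,0],"grip": 1},{"slide": [0,0,-0.14],"delta_rot": [0,0,0],"grip": 1}])

```text
clock: 8.58
tool_pos: [0.5612, -0.0853, 0.3585]
ee_rot: [-179.9, 0.7, 180.0]
wrist_force: [1.7, -0.2, 0.2]
gripper_width: 0.0851
gripper_force: 0.0
```

Run:
```python
from h import *
for i in range(2): s=snap('wrist','w5')
o=manip.get_obs();print(o['tool_pos'],o['ee_rot'],o['gripper_width']); CAPS['white']=(.5587,-.0839,.083);wcheck(s)
```

```text
[ 0.55907901 -0.084821    0.35265598] [-179.98531396    0.23040821  179.99111594] 0.08521758626457974
white pred [277. 202.] seen [276. 199.] 390 xy [ 0.5565 -0.0851] d [-0.0022 -0.0012]
blue pred [487. 101.] seen [493.  99.] 100 xy [0.4663 0.1021] d [-0.0027  0.0062]
yellow pred [41. 85.] seen [42. 84.] 384 xy [ 0.4501 -0.2926] d [-0.0006  0.0012]
sy1 pred [541. 274.] seen [544. 275.] 106 xy [0.6433 0.2191] d [0.0016 0.0067]
sy0 pred [555. 231.] seen [556. 229.] 46 xy [0.588  0.2168] d [-0.0019 -0.0003]
sg1 pred [434. 290.] seen [438. 291.] 129 xy [0.6465 0.0698] d [0.0022 0.0051]
sg0 pred [463. 182.] seen [466. 182.] 196 xy [0.5402 0.0779] d [-0.0004  0.003 ]
sw1 pred [293. 313.] seen [293. 315.] 293 xy [ 0.6638 -0.0697] d [ 0.0017 -0.    ]
sw0 pred [286. 262.] seen [286. 262.] 369 xy [ 0.6098 -0.0767] d [-0.0006  0.0001]
sb1 pred [128. 253.] seen [124. 254.] 146 xy [ 0.6062 -0.2196] d [ 0.0014 -0.0049]
sb0 pred [124. 196.] seen [124. 195.] 459 xy [ 0.5523 -0.2102] d [-0.0006  0.0005]
```

View pics/w5.png

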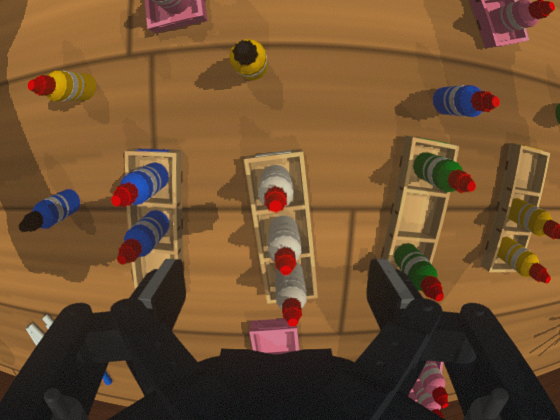

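White stands upright in its cell, cap at (276,199). Yellow next.

Emit:
jog_arm(targets=[{"slide": [0.02,-0.035,0],"delta_rot": [0,0,0],"grip": 1},{"slide": [0.04,-0.07,0],"delta_rot": [0,0,0],"grip": 1},{"slide": [0.055,-0.105,0],"delta_rot": [0,0,0],"grip": 1},{"slide": [0.07,-0.14,0],"delta_rot": [0,0,0],"grip": 1},{"slide": [0.09,-0.17,0],"delta_rot": [0,0,0],"grip": 1}])

```text
clock: 9.1
tool_pos: [0.4674, -0.2566, 0.3494]
ee_rot: [180.0, -0.1, 180.0]
wrist_force: [0.1, 0.0, -0.5]
gripper_width: 0.0856
gripper_force: 0.0
```

Emit:
jog_arm(targets=[{"slide": [0.01,-0.02,0],"delta_rot": [0,0,0],"grip": 1},{"slide": [0.019,-0.038,0.02],"delta_rot": [0,0,0],"grip": 1},{"slide": [0.019,-0.038,0.05],"delta_rot": [0,0,0],"grip": 1},{"slide": [0.019,-0.038,0.06],"delta_rot": [0,0,0],"grip": 1},{"slide": [0.019,-0.038,0.06],"delta_rot": [0,0,0],"grip": 1}])

```text
clock: 9.52
tool_pos: [0.4481, -0.2914, 0.2873]
ee_rot: [179.8, -0.4, -180.0]
wrist_force: [-0.1, 0.4, 0.1]
gripper_width: 0.0854
gripper_force: 0.0
```

Run:
```python
from h import *
for i in range(2): s=snap('wrist','w6')
o=manip.get_obs();print(o['tool_pos'],o['ee_rot'],o['gripper_width']); wcheck(s)
```

```text
[ 0.44991572 -0.29178994  0.29038929] [ 1.79932411e+02 -7.14761024e-02 -1.79911869e+02] 0.08530379960172436
yellow pred [270. 241.] seen [270. 240.] 681 xy [ 0.4499 -0.294 ] d [-0.0008 -0.0002]
```

Aligned to 2 mm; descend 85 mm and grip.

Emit:
jog_arm(targets=[{"slide": [0,-0.002,0.03],"delta_rot": [0,0,0],"grip": 1},{"slide": [0,-0.002,0.06],"delta_rot": [0,0,0],"grip": 1},{"slide": [0,-0.002,0.085],"delta_rot": [0,0,0],"grip": 1},{"slide": [0,-0.002,0.085],"delta_rot": [0,0,0],"grip": 1},{"slide": [0,-0.002,0.085],"delta_rot": [0,0,0],"grip": 1}])

```text
clock: 10.03
tool_pos: [0.45, -0.2941, 0.2061]
ee_rot: [180.0, -0.0, -179.9]
wrist_force: [0.6, 0.3, 0.9]
gripper_width: 0.0852
gripper_force: 0.0
```

Emit:
jog_arm(targets=[{"slide": [0,0,0],"delta_rot": [0,0,0],"grip": -1},{"slide": [0,0,0],"delta_rot": [0,0,0],"grip": -1},{"slide": [0,0,0],"delta_rot": [0,0,0],"grip": -1},{"slide": [0,0,0],"delta_rot": [0,0,0],"grip": -1},{"slide": [0,0,0],"delta_rot": [0,0,0],"grip": -1}], newtons=30)

```text
clock: 10.45
tool_pos: [0.4499, -0.2949, 0.2067]
ee_rot: [-180.0, 0.1, 180.0]
wrist_force: [-0.2, 0.1, 7.5]
gripper_width: 0.0291
gripper_force: 29.0
```

Emit:
jog_arm(targets=[{"slide": [0,0,-0.03],"delta_rot": [0,0,0],"grip": -1},{"slide": [0,0,-0.06],"delta_rot": [0,0,0],"grip": -1},{"slide": [0,0,-0.1],"delta_rot": [0,0,0],"grip": -1},{"slide": [0,0,-0.14],"delta_rot": [0,0,0],"grip": -1},{"slide": [0,0,-0.14],"delta_rot": [0,0,0],"grip": -1}])

```text
clock: 10.87
tool_pos: [0.4516, -0.2963, 0.3532]
ee_rot: [-179.7, 0.6, 180.0]
wrist_force: [1.0, -0.9, -1.1]
gripper_width: 0.0288
gripper_force: 30.1
```

Emit:
jog_arm(targets=[{"slide": [-0.005,0.02,0],"delta_rot": [0,0,0],"grip": -1},{"slide": [-0.01,0.05,0],"delta_rot": [0,0,0],"grip": -1},{"slide": [-0.016,0.09,0],"delta_rot": [0,0,0],"grip": -1},{"slide": [-0.023,0.13,0],"delta_rot": [0,0,0],"grip": -1},{"slide": [-0.03,0.17,0],"delta_rot": [0,0,0],"grip": -1}])

```text
clock: 11.28
tool_pos: [0.4793, -0.1232, 0.346]
ee_rot: [-180.0, 0.0, 179.9]
wrist_force: [0.8, 0.2, 0.3]
gripper_width: 0.0288
gripper_force: 30.1
```

Emit:
jog_arm(targets=[{"slide": [-0.006,0.035,0],"delta_rot": [0,0,0],"grip": -1},{"slide": [-0.012,0.07,0],"delta_rot": [0,0,0],"grip": -1},{"slide": [-0.018,0.105,0],"delta_rot": [0,0,0],"grip": -1},{"slide": [-0.024,0.14,0],"delta_rot": [0,0,0],"grip": -1},{"slide": [-0.03,0.175,0],"delta_rot": [0,0,0],"grip": -1}])

```text
clock: 11.7
tool_pos: [0.5094, 0.052, 0.346]
ee_rot: [-180.0, 0.0, 180.0]
wrist_force: [1.4, -0.8, -1.0]
gripper_width: 0.0286
gripper_force: 30.1
```

Emit:
jog_arm(targets=[{"slide": [-0.006,0.035,0],"delta_rot": [0,0,0],"grip": -1},{"slide": [-0.012,0.07,0],"delta_rot": [0,0,0],"grip": -1},{"slide": [-0.018,0.105,0],"delta_rot": [0,0,0],"grip": -1},{"slide": [-0.024,0.14,0],"delta_rot": [0,0,0],"grip": -1},{"slide": [-0.028,0.17,0],"delta_rot": [0,0,0],"grip": -1}])

```text
clock: 12.12
tool_pos: [0.5375, 0.2229, 0.3459]
ee_rot: [180.0, 0.0, -179.9]
wrist_force: [0.6, 0.6, -0.8]
gripper_width: 0.0289
gripper_force: 30.1
```

Emit:
jog_arm(targets=[{"slide": [0,0,0],"delta_rot": [0,0,0],"grip": -1},{"slide": [0,0,0],"delta_rot": [0,0,0],"grip": -1},{"slide": [0,0,0],"delta_rot": [0,0,0],"grip": -1}])

```text
clock: 12.37
tool_pos: [0.5375, 0.2194, 0.3455]
ee_rot: [-179.9, -0.0, 180.0]
wrist_force: [-0.2, -0.5, -0.6]
gripper_width: 0.0291
gripper_force: 30.1
```

Run:
```python
from h import *
s=snap('wrist')
o=manip.get_obs();print(o['tool_pos'],o['ee_rot'],o['gripper_width']); wcheck(s)
for n,(x,y,a) in dict(y=(.5381,.2218,-5.2)).items():
    R=Ro.from_euler('z',a,degrees=True)
    c=np.array([wproj(s,R.apply([i*.024,j*.024,0])+[x,y,.022]) for i,j in((1,1),(1,-1),(-1,-1),(-1,1))])
    im=s['image'].copy(); cv2.polylines(im,[c.astype(int)],True,(0,255,255),1); cv2.imwrite('pics/w7.png',im[:,:,::-1])
```

```text
[0.53760052 0.21872531 0.34558244] [-1.79926619e+02 -1.77796179e-02  1.79899145e+02] 0.02911894494790512
green pred [379. 106.] seen [377. 105.] 327 xy [0.4577 0.2939] d [-0.0001 -0.0012]
blue pred [117. 125.] seen [117. 125.] 488 xy [0.4693 0.0963] d [0.0003 0.0004]
sy1 pred [268. 324.] seen [271. 317.] 118 xy [0.6334 0.2155] d [-0.0083  0.0031]
sg1 pred [114. 317.] seen [113. 311.] 188 xy [0.6379 0.065 ] d [-0.0064  0.0003]
sg0 pred [102. 214.] seen [100. 212.] 371 xy [0.5388 0.0739] d [-0.0018 -0.001 ]
sw1 pred [ 23. 314.] seen [ 20. 316.] 152 xy [ 0.6666 -0.0769] d [ 0.0045 -0.0072]
sw0 pred [  5. 273.] seen [  3. 273.] 57 xy [ 0.61   -0.0797] d [-0.0004 -0.0029]
```

View pics/w7.png

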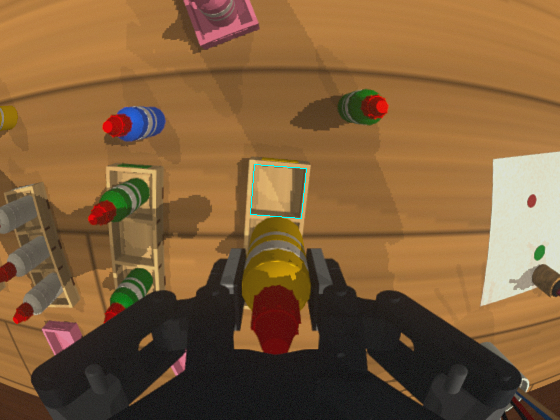

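The yellow cell outline at (251–306,165–219) agrees with the picture. Lowering.

Emit:
jog_arm(targets=[{"slide": [0,0.002,0.025],"delta_rot": [0,0,0],"grip": -1},{"slide": [0,0.002,0.05],"delta_rot": [0,0,0],"grip": -1},{"slide": [0,0.002,0.075],"delta_rot": [0,0,0],"grip": -1},{"slide": [0,0.002,0.09],"delta_rot": [0,0,0],"grip": -1},{"slide": [0,0.002,0.1],"delta_rot": [0,0,0],"grip": -1}])

```text
clock: 12.83
tool_pos: [0.5371, 0.2201, 0.2439]
ee_rot: [-179.9, -0.1, 179.9]
wrist_force: [0.3, 0.3, 0.0]
gripper_width: 0.0287
gripper_force: 30.1
```

Emit:
jog_arm(targets=[{"slide": [0,0,0.01],"delta_rot": [0,0,0],"grip": -1},{"slide": [0,0,0.02],"delta_rot": [0,0,0],"grip": -1},{"slide": [0,0,0.028],"delta_rot": [0,0,0],"grip": -1},{"slide": [0,0,0.034],"delta_rot": [0,0,0],"grip": -1},{"slide": [0,0,0.034],"delta_rot": [0,0,0],"grip": -1}])

```text
clock: 13.25
tool_pos: [0.5376, 0.2225, 0.2112]
ee_rot: [180.0, -0.0, -180.0]
wrist_force: [-0.1, -0.7, -1.8]
gripper_width: 0.0287
gripper_force: 30.2
```

Now release, rise, and head to green at (0.458, 0.294): dx −0.080, dy +0.072.

Emit:
jog_arm(targets=[{"slide": [0,0,0],"delta_rot": [0,0,0],"grip": 0.0},{"slide": [0,0,0],"delta_rot": [0,0,0],"grip": 0.4},{"slide": [0,0,0],"delta_rot": [0,0,0],"grip": 0.7},{"slide": [0,0,0],"delta_rot": [0,0,0],"grip": 0.7},{"slide": [0,0,0],"delta_rot": [0,0,0],"grip": 0.7}])

```text
clock: 13.67
tool_pos: [0.5377, 0.2223, 0.212]
ee_rot: [180.0, 0.0, 180.0]
wrist_force: [-0.4, 0.1, 0.2]
gripper_width: 0.0723
gripper_force: 0.0
```

Emit:
jog_arm(targets=[{"slide": [0,0,-0.03],"delta_rot": [0,0,0],"grip": 0.7},{"slide": [0,0,-0.06],"delta_rot": [0,0,0],"grip": 0.7},{"slide": [0,0,-0.1],"delta_rot": [0,0,0],"grip": 1},{"slide": [0,0,-0.14],"delta_rot": [0,0,0],"grip": 1},{"slide": [0,0,-0.14],"delta_rot": [0,0,0],"grip": 1}])

```text
clock: 14.08
tool_pos: [0.5401, 0.2233, 0.3598]
ee_rot: [179.7, 0.7, 180.0]
wrist_force: [1.8, 0.4, 0.3]
gripper_width: 0.0855
gripper_force: 0.0
```

Emit:
jog_arm(targets=[{"slide": [0.025,0.022,0],"delta_rot": [0,0,0],"grip": 1},{"slide": [0.05,0.045,0],"delta_rot": [0,0,0],"grip": 1},{"slide": [0.08,0.072,0],"delta_rot": [0,0,0],"grip": 1},{"slide": [0.08,0.072,0.03],"delta_rot": [0,0,0],"grip": 1},{"slide": [0.08,0.072,0.06],"delta_rot": [0,0,0],"grip": 1}])

```text
clock: 14.5
tool_pos: [0.4562, 0.2973, 0.2928]
ee_rot: [179.8, 0.2, -179.7]
wrist_force: [0.6, -0.5, -0.5]
gripper_width: 0.0851
gripper_force: 0.0
```

Run:
```python
from h import *
for i in range(3): s=snap('wrist','w8')
o=manip.get_obs();print(o['tool_pos'],o['ee_rot'],o['gripper_width']); CAPS['yellow']=(.5381,.2218,.083);wcheck(s)
```

```text
[0.45676144 0.29365639 0.29031614] [-179.83705538   -0.20205086 -179.99809266] 0.08515531741106694
green pred [279. 244.] seen [278. 244.] 492 xy [0.458 0.294] d [ 0.0002 -0.0011]
blue pred [ 20. 248.] seen [ 18. 245.] 44 xy [0.4664 0.0934] d [-0.0026 -0.0025]
yellow pred [176. 346.] seen [185. 338.] 194 xy [0.53   0.2296] d [-0.0081  0.0078]
sg0 pred [ 26. 323.] seen [ 23. 321.] 24 xy [0.5392 0.0715] d [-0.0014 -0.0034]
```

View pics/w8.png

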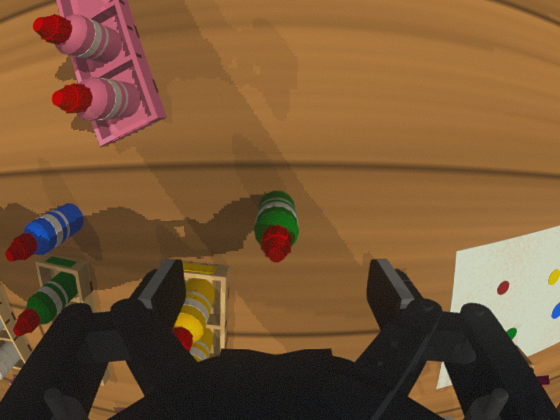

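Green is centred (cap 278,244), and yellow stands in its cell at (195,310). Grip green.

Emit:
jog_arm(targets=[{"slide": [-0.001,0,0.03],"delta_rot": [0,0,0],"grip": 1},{"slide": [-0.001,0,0.06],"delta_rot": [0,0,0],"grip": 1},{"slide": [-0.001,0,0.085],"delta_rot": [0,0,0],"grip": 1},{"slide": [-0.001,0,0.085],"delta_rot": [0,0,0],"grip": 1},{"slide": [-0.001,0,0.085],"delta_rot": [0,0,0],"grip": 1}])

```text
clock: 15.07
tool_pos: [0.4592, 0.2941, 0.2075]
ee_rot: [-180.0, -0.0, 179.9]
wrist_force: [-0.2, -0.2, 0.1]
gripper_width: 0.0853
gripper_force: 0.0
```

Emit:
jog_arm(targets=[{"slide": [0,0,0],"delta_rot": [0,0,0],"grip": -1},{"slide": [0,0,0],"delta_rot": [0,0,0],"grip": -1},{"slide": [0,0,0],"delta_rot": [0,0,0],"grip": -1},{"slide": [0,0,0],"delta_rot": [0,0,0],"grip": -1},{"slide": [0,0,0],"delta_rot": [0,0,0],"grip": -1}], newtons=30)

```text
clock: 15.48
tool_pos: [0.4589, 0.2944, 0.2077]
ee_rot: [180.0, 0.1, 180.0]
wrist_force: [-0.5, -0.0, 6.6]
gripper_width: 0.0291
gripper_force: 29.9
```

Emit:
jog_arm(targets=[{"slide": [0,0,-0.03],"delta_rot": [0,0,0],"grip": -1},{"slide": [0,0,-0.06],"delta_rot": [0,0,0],"grip": -1},{"slide": [0,0,-0.1],"delta_rot": [0,0,0],"grip": -1},{"slide": [0,0,-0.14],"delta_rot": [0,0,0],"grip": -1},{"slide": [0,0,-0.14],"delta_rot": [0,0,0],"grip": -1}])

```text
clock: 15.9
tool_pos: [0.4607, 0.2957, 0.3544]
ee_rot: [179.6, 0.6, 180.0]
wrist_force: [1.4, 1.2, 0.0]
gripper_width: 0.0291
gripper_force: 29.9
```

Emit:
jog_arm(targets=[{"slide": [-0.015,-0.025,0],"delta_rot": [0,0,0],"grip": -1},{"slide": [-0.033,-0.055,0],"delta_rot": [0,0,0],"grip": -1},{"slide": [-0.05,-0.085,0],"delta_rot": [0,0,0],"grip": -1},{"slide": [-0.067,-0.115,0],"delta_rot": [0,0,0],"grip": -1},{"slide": [-0.085,-0.145,0],"delta_rot": [0,0,0],"grip": -1}])

```text
clock: 16.32
tool_pos: [0.5439, 0.1479, 0.347]
ee_rot: [180.0, 0.0, -180.0]
wrist_force: [0.3, 0.4, -0.4]
gripper_width: 0.0295
gripper_force: 29.9
```

Emit:
jog_arm(targets=[{"slide": [-0.017,-0.028,0],"delta_rot": [0,0,0],"grip": -1},{"slide": [-0.034,-0.055,0],"delta_rot": [0,0,0],"grip": -1},{"slide": [-0.0485,-0.079,0],"delta_rot": [0,0,0],"grip": -1},{"slide": [-0.0485,-0.079,0],"delta_rot": [0,0,0],"grip": -1},{"slide": [-0.0485,-0.079,0],"delta_rot": [0,0,0],"grip": -1}])

```text
clock: 16.73
tool_pos: [0.5925, 0.0682, 0.3467]
ee_rot: [-180.0, 0.0, 179.8]
wrist_force: [-0.2, 0.9, -0.7]
gripper_width: 0.0289
gripper_force: 29.9
```

Run:
```python
from h import *
for i in range(2): s=snap('wrist')
o=manip.get_obs();print(o['tool_pos'],o['ee_rot'],o['gripper_width']); wcheck(s)
R=Ro.from_euler('z',-5.6,degrees=True)
c=np.array([wproj(s,R.apply([i*.024,j*.024,0])+[.5925,.0698,.022]) for i,j in((1,1),(1,-1),(-1,-1),(-1,1))])
im=s['image'].copy(); cv2.polylines(im,[c.astype(int)],True,(0,255,255),1); cv2.imwrite('pics/w9.png',im[:,:,::-1])
```

```text
[0.5915809  0.07122734 0.34659724] [ 1.79955769e+02 -3.92611835e-02 -1.79949113e+02] 0.02889109836313452
blue pred [311.  44.] seen [310.  44.] 366 xy [0.4688 0.0953] d [-0.0002 -0.0006]
sy1 pred [438. 264.] seen [440. 265.] 205 xy [0.6422 0.2152] d [0.0005 0.0028]
sy0 pred [452. 208.] seen [457. 207.] 175 xy [0.5894 0.2215] d [-0.0005  0.0044]
sg0 pred [282. 142.] seen [281. 141.] 441 xy [0.5404 0.0743] d [-0.0002 -0.0006]
sw1 pred [120. 285.] seen [116. 286.] 210 xy [ 0.6636 -0.0738] d [ 0.0015 -0.0041]
sw0 pred [102. 231.] seen [ 99. 231.] 239 xy [ 0.6109 -0.0805] d [ 0.0005 -0.0037]
```

View pics/w9.png

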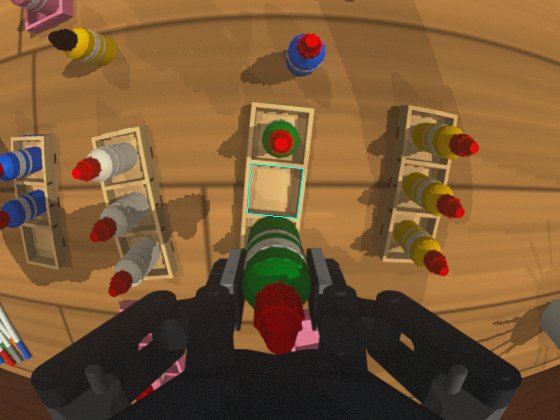

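Green's cell outline at (248–302,164–216) fits. White and yellow stand in their rows. Lower green.

Emit:
jog_arm(targets=[{"slide": [0,0,0.025],"delta_rot": [0,0,0],"grip": -1},{"slide": [0,0,0.05],"delta_rot": [0,0,0],"grip": -1},{"slide": [0,0,0.075],"delta_rot": [0,0,0],"grip": -1},{"slide": [0,0,0.09],"delta_rot": [0,0,0],"grip": -1},{"slide": [0,0,0.1],"delta_rot": [0,0,0],"grip": -1}])

```text
clock: 17.25
tool_pos: [0.5906, 0.0721, 0.2448]
ee_rot: [180.0, -0.2, -179.8]
wrist_force: [-0.6, -0.3, -0.2]
gripper_width: 0.0294
gripper_force: 29.9
```

Emit:
jog_arm(targets=[{"slide": [0,0,0.01],"delta_rot": [0,0,0],"grip": -1},{"slide": [0,0,0.02],"delta_rot": [0,0,0],"grip": -1},{"slide": [0,0,0.028],"delta_rot": [0,0,0],"grip": -1},{"slide": [0,0,0.034],"delta_rot": [0,0,0],"grip": -1},{"slide": [0,0,0.034],"delta_rot": [0,0,0],"grip": -1}])

```text
clock: 17.67
tool_pos: [0.5919, 0.0701, 0.212]
ee_rot: [-180.0, -0.0, 180.0]
wrist_force: [-0.1, 0.3, -0.3]
gripper_width: 0.0291
gripper_force: 29.6
```

Emit:
jog_arm(targets=[{"slide": [0,0,0],"delta_rot": [0,0,0],"grip": 0.0},{"slide": [0,0,0],"delta_rot": [0,0,0],"grip": 0.4},{"slide": [0,0,0],"delta_rot": [0,0,0],"grip": 0.7},{"slide": [0,0,0],"delta_rot": [0,0,0],"grip": 0.7},{"slide": [0,0,0],"delta_rot": [0,0,0],"grip": 0.7}])

```text
clock: 18.08
tool_pos: [0.5922, 0.0704, 0.2131]
ee_rot: [180.0, 0.0, 180.0]
wrist_force: [0.0, -0.3, -0.3]
gripper_width: 0.0724
gripper_force: 0.0
```

Emit:
jog_arm(targets=[{"slide": [0,0,-0.03],"delta_rot": [0,0,0],"grip": 0.7},{"slide": [0,0,-0.06],"delta_rot": [0,0,0],"grip": 0.7},{"slide": [0,0,-0.1],"delta_rot": [0,0,0],"grip": 1},{"slide": [0,0,-0.14],"delta_rot": [0,0,0],"grip": 1},{"slide": [0,0,-0.14],"delta_rot": [0,0,0],"grip": 1}])

```text
clock: 18.5
tool_pos: [0.5948, 0.0705, 0.361]
ee_rot: [179.9, 0.8, 180.0]
wrist_force: [0.6, -0.3, 0.6]
gripper_width: 0.0852
gripper_force: 0.0
```

Emit:
jog_arm(targets=[{"slide": [0.04,0.008,0],"delta_rot": [0,0,0],"grip": 1},{"slide": [0.08,0.017,0],"delta_rot": [0,0,0],"grip": 1},{"slide": [0.11,0.023,0],"delta_rot": [0,0,0],"grip": 1},{"slide": [0.123,0.026,0.02],"delta_rot": [0,0,0],"grip": 1},{"slide": [0.123,0.026,0.06],"delta_rot": [0,0,0],"grip": 1}])

```text
clock: 18.92
tool_pos: [0.4681, 0.0977, 0.2957]
ee_rot: [179.8, 0.4, -179.9]
wrist_force: [2.1, 0.5, -0.8]
gripper_width: 0.0853
gripper_force: 0.0
```

Run:
```python
from h import *
for i in range(4): s=snap('wrist','w10')
o=manip.get_obs();print(o['tool_pos'],o['ee_rot'],o['gripper_width']);wcheck(s)
```

```text
[0.46927811 0.09612368 0.29294011] [-1.79968489e+02 -6.93396974e-02  1.79982133e+02] 0.08536256413508697
blue pred [275. 239.] seen [274. 238.] 720 xy [0.4682 0.0951] d [-0.0008 -0.0008]
sy0 pred [423. 373.] seen [428. 376.] 182 xy [0.5953 0.2232] d [0.0054 0.0061]
sg0 pred [245. 336.] seen [247. 335.] 458 xy [0.5394 0.0762] d [-0.0012  0.0013]
sw1 pred [108. 415.] seen [108. 411.] 214 xy [ 0.6552 -0.0669] d [-0.0069  0.0028]
sw0 pred [ 85. 379.] seen [108. 411.] 214 xy [ 0.6552 -0.0669] d [0.0448 0.0099]
```

Emit:
jog_arm(targets=[{"slide": [0,0,0.03],"delta_rot": [0,0,0],"grip": 1},{"slide": [0,0,0.06],"delta_rot": [0,0,0],"grip": 1},{"slide": [0,0,0.086],"delta_rot": [0,0,0],"grip": 1},{"slide": [0,0,0.086],"delta_rot": [0,0,0],"grip": 1},{"slide": [0,0,0.086],"delta_rot": [0,0,0],"grip": 1}])

```text
clock: 19.53
tool_pos: [0.47, 0.0962, 0.2076]
ee_rot: [-180.0, 0.0, 180.0]
wrist_force: [-0.5, -0.2, 0.2]
gripper_width: 0.0853
gripper_force: 0.0
```

Emit:
jog_arm(targets=[{"slide": [0,0,0],"delta_rot": [0,0,0],"grip": -1},{"slide": [0,0,0],"delta_rot": [0,0,0],"grip": -1},{"slide": [0,0,0],"delta_rot": [0,0,0],"grip": -1},{"slide": [0,0,0],"delta_rot": [0,0,0],"grip": -1},{"slide": [0,0,0],"delta_rot": [0,0,0],"grip": -1}], newtons=30)

```text
clock: 19.95
tool_pos: [0.4695, 0.0963, 0.2076]
ee_rot: [180.0, 0.1, 180.0]
wrist_force: [-0.2, -1.0, 7.0]
gripper_width: 0.0289
gripper_force: 30.0
```

Emit:
jog_arm(targets=[{"slide": [0,0,-0.03],"delta_rot": [0,0,0],"grip": -1},{"slide": [0,0,-0.06],"delta_rot": [0,0,0],"grip": -1},{"slide": [0,0,-0.1],"delta_rot": [0,0,0],"grip": -1},{"slide": [0,0,-0.14],"delta_rot": [0,0,0],"grip": -1},{"slide": [0,0,-0.14],"delta_rot": [0,0,0],"grip": -1}])

```text
clock: 20.37
tool_pos: [0.4714, 0.0968, 0.3537]
ee_rot: [179.8, 0.7, 180.0]
wrist_force: [1.2, -0.7, -0.1]
gripper_width: 0.029
gripper_force: 29.9
```

Emit:
jog_arm(targets=[{"slide": [-0.015,-0.025,0],"delta_rot": [0,0,0],"grip": -1},{"slide": [-0.033,-0.055,0],"delta_rot": [0,0,0],"grip": -1},{"slide": [-0.05,-0.085,0],"delta_rot": [0,0,0],"grip": -1},{"slide": [-0.068,-0.115,0],"delta_rot": [0,0,0],"grip": -1},{"slide": [-0.086,-0.145,0],"delta_rot": [0,0,0],"grip": -1}])

```text
clock: 20.78
tool_pos: [0.5555, -0.0502, 0.347]
ee_rot: [180.0, 0.0, -180.0]
wrist_force: [0.3, 0.5, -0.3]
gripper_width: 0.0291
gripper_force: 29.9
```

Emit:
jog_arm(targets=[{"slide": [-0.018,-0.03,0],"delta_rot": [0,0,0],"grip": -1},{"slide": [-0.036,-0.06,0],"delta_rot": [0,0,0],"grip": -1},{"slide": [-0.054,-0.09,0],"delta_rot": [0,0,0],"grip": -1},{"slide": [-0.07,-0.12,0],"delta_rot": [0,0,0],"grip": -1},{"slide": [-0.086,-0.145,0],"delta_rot": [0,0,0],"grip": -1}])

```text
clock: 21.2
tool_pos: [0.6413, -0.1964, 0.3467]
ee_rot: [-180.0, -0.0, 179.9]
wrist_force: [-0.3, 0.4, -0.2]
gripper_width: 0.0289
gripper_force: 29.9
```

Emit:
jog_arm(targets=[{"slide": [-0.015,-0.025,0],"delta_rot": [0,0,0],"grip": -1},{"slide": [-0.015,-0.025,0],"delta_rot": [0,0,0],"grip": -1},{"slide": [-0.015,-0.025,0],"delta_rot": [0,0,0],"grip": -1}])

```text
clock: 21.45
tool_pos: [0.6558, -0.2205, 0.3462]
ee_rot: [-180.0, -0.0, 179.8]
wrist_force: [0.3, 0.0, -0.1]
gripper_width: 0.0288
gripper_force: 29.9
```

Run:
```python
from h import *
for i in range(3): s=snap('wrist')
o=manip.get_obs();print(o['tool_pos'],o['ee_rot'],o['gripper_width']); wcheck(s)
R=Ro.from_euler('z',-4.4,degrees=True)
c=np.array([wproj(s,R.apply([i*.024,j*.024,0])+[.6567,-.2187,.022]) for i,j in((1,1),(1,-1),(-1,-1),(-1,1))])
im=s['image'].copy(); cv2.polylines(im,[c.astype(int)],True,(0,255,255),1); cv2.imwrite('pics/w11.png',im[:,:,::-1])
```

```text
[ 0.65578964 -0.21711642  0.34654473] [ 1.79923092e+02 -3.81604982e-02 -1.79910265e+02] 0.0288752319205683
sg1 pred [557. 199.] seen [557. 193.] 15 xy [0.6382 0.0631] d [-0.0061 -0.0016]
sw1 pred [451. 218.] seen [453. 218.] 299 xy [ 0.662 -0.068] d [-0.0001  0.0017]
sw0 pred [452. 156.] seen [454. 155.] 284 xy [ 0.6094 -0.075 ] d [-0.001   0.0018]
sb1 pred [279. 142.] seen [278. 142.] 431 xy [ 0.6045 -0.2151] d [-0.0003 -0.0004]
sb0 pred [285.  70.] seen [285.  70.] 390 xy [ 0.5525 -0.2107] d [-0.0004 -0.    ]
```

View pics/w11.png

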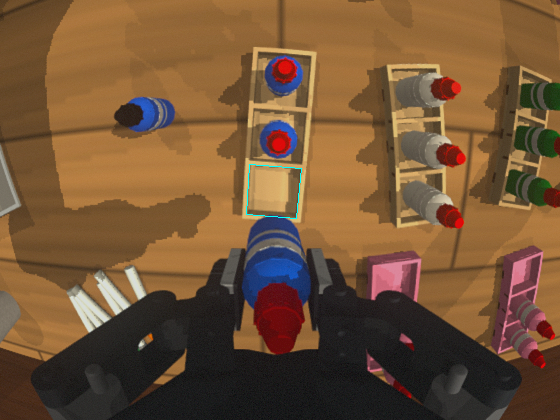

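The blue cell outline at (246–301,165–218) fits. wash_blue (145,115) is well clear. Lower blue.

Emit:
jog_arm(targets=[{"slide": [0,0,0.025],"delta_rot": [0,0,0],"grip": -1},{"slide": [0,0,0.05],"delta_rot": [0,0,0],"grip": -1},{"slide": [0,0,0.075],"delta_rot": [0,0,0],"grip": -1},{"slide": [0,0,0.09],"delta_rot": [0,0,0],"grip": -1},{"slide": [0,0,0.1],"delta_rot": [0,0,0],"grip": -1}])

```text
clock: 22.02
tool_pos: [0.6553, -0.2171, 0.2448]
ee_rot: [179.9, -0.2, -179.9]
wrist_force: [-0.7, -0.1, -0.2]
gripper_width: 0.0289
gripper_force: 29.9
```

Emit:
jog_arm(targets=[{"slide": [0,0,0.01],"delta_rot": [0,0,0],"grip": -1},{"slide": [0,0,0.02],"delta_rot": [0,0,0],"grip": -1},{"slide": [0,0,0.028],"delta_rot": [0,0,0],"grip": -1},{"slide": [0,0,0.034],"delta_rot": [0,0,0],"grip": -1},{"slide": [0,0,0.034],"delta_rot": [0,0,0],"grip": -1}])

```text
clock: 22.43
tool_pos: [0.6559, -0.219, 0.212]
ee_rot: [-180.0, -0.0, 180.0]
wrist_force: [0.1, 0.6, -0.6]
gripper_width: 0.0291
gripper_force: 29.6
```

Emit:
jog_arm(targets=[{"slide": [0,0,0],"delta_rot": [0,0,0],"grip": 0.0},{"slide": [0,0,0],"delta_rot": [0,0,0],"grip": 0.4},{"slide": [0,0,0],"delta_rot": [0,0,0],"grip": 0.7},{"slide": [0,0,0],"delta_rot": [0,0,0],"grip": 0.7},{"slide": [0,0,0],"delta_rot": [0,0,0],"grip": 0.7}])

```text
clock: 22.85
tool_pos: [0.6562, -0.2187, 0.2131]
ee_rot: [-180.0, 0.0, 180.0]
wrist_force: [-0.5, 0.1, 0.5]
gripper_width: 0.0728
gripper_force: 0.0
```

Emit:
jog_arm(targets=[{"slide": [0,0,-0.03],"delta_rot": [0,0,0],"grip": 0.7},{"slide": [0,0,-0.06],"delta_rot": [0,0,0],"grip": 0.7},{"slide": [0,0,-0.1],"delta_rot": [0,0,0],"grip": 1},{"slide": [0,0,-0.14],"delta_rot": [0,0,0],"grip": 1},{"slide": [0,0,-0.16],"delta_rot": [0,0,0],"grip": 1}])

```text
clock: 23.27
tool_pos: [0.657, -0.2192, 0.3786]
ee_rot: [-179.9, 0.4, 180.0]
wrist_force: [1.7, 0.6, 0.7]
gripper_width: 0.0854
gripper_force: 0.0
```

Emit:
jog_arm(targets=[{"slide": [0.03,0,-0.02],"delta_rot": [0,0,0],"grip": 1},{"slide": [0.06,0,-0.04],"delta_rot": [0,0,0],"grip": 1},{"slide": [0.09,0,-0.05],"delta_rot": [0,0,0],"grip": 1},{"slide": [0.12,0,-0.05],"delta_rot": [0,0,0],"grip": 1},{"slide": [0.12,0,-0.05],"delta_rot": [0,0,0],"grip": 1}])

```text
clock: 23.68
tool_pos: [0.531, -0.22, 0.4234]
ee_rot: [-180.0, -0.2, 179.8]
wrist_force: [0.3, -0.4, 0.4]
gripper_width: 0.0855
gripper_force: 0.0
```

Run:
```python
from h import *
S=snap('scene','s_end');T=snap('top')
CE=dict(white=(.5587,-.0839),yellow=(.5381,.2218),green=(.5925,.0698),blue=(.6567,-.2187))
for n,(x,y) in CE.items():
    P=(x,y,.083); q=proj(S,P); b=min(reds(S['image']),key=lambda r:np.linalg.norm(r[0]-q)); t=proj(T,P); d=min(reds(T['image']),key=lambda r:np.linalg.norm(r[0]-t))
    X,e=tri(ray(S,*b[0]),ray(T,*d[0])); print(n,np.round(q),np.round(b[0]),np.round(t),np.round(d[0]),np.round(X-P,4),round(e,4))
cv2.imwrite('pics/s_end.png',cv2.resize(S['image'][90:350,130:450],None,fx=2.2,fy=2.2,interpolation=2)[:,:,::-1])
```

```text
white [252. 174.] [252. 173.] [328. 215.] [328. 215.] [-0.0013 -0.0007  0.0002] 0.0008
yellow [358. 255.] [360. 255.] [173. 225.] [172. 225.] [-0.0001  0.0019  0.001 ] 0.0006
green [287. 223.] [287. 223.] [251. 198.] [251. 198.] [-0.0009  0.0006  0.0001] 0.0007
blue [183. 163.] [183. 163.] [395. 167.] [395. 167.] [-0.0013 -0.0009 -0.0012] 0.0006
```

View pics/s_end.png

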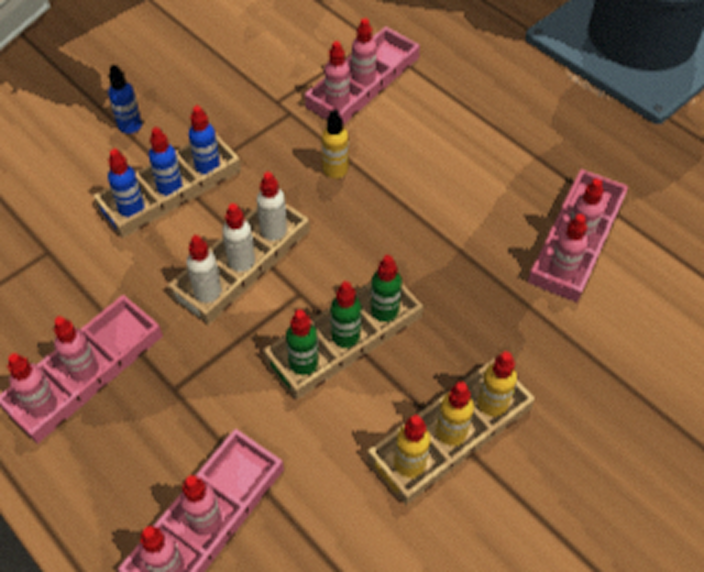

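All four bottles stand in their cells within 2 mm at the right height, and both washes (122,100) and (335,145) are untouched. Handing in.

```bash
python3 -c "
from h import *
print(manip.close_job())"
```

```text
the job is handed in; nothing more can be done
None
```

All four red-capped bottles are standing upright in their own colour's cells, within about 2 mm of the cell centres, both black-capped washes were left where they stood, and the job is handed in (no verdict was returned).

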